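# Hang the offset vial carrier level on its stand

### The job

Take the L-shaped vial carrier off the bench and hang it on the headed peg of the stand by the one of its four holes that lets it hang level, so that the vials stay upright. Set it on the peg between the black collar and the red head and let it hang still; do not tip it over, and leave the small jar with the blue cap where it is.

Things in the scene. Friction and masses are not known exactly. Their poses are not given: they have to be found in the camera images.
- carrier_mid (a point): The vial carrier: upright L-plate of bare aluminium, 8 mm thick (its x), 180 mm wide (its y), 150 mm tall, standing by itself on the bench; a top bar, and a leg below it on the +y side that ends in a blue vial block. Alike on both faces. In all 600 g, 20 percent more or less. This point: mid-thickness, mid-width, 75 mm above the underside. Axes as the carrier's, z up.
- bar_mid (a point): Centre of the carrier's top bar (40 mm above carrier_mid): 180 mm (y) by 70 mm (z) by 8 mm, 210 g, its own centre of mass 2 mm to -y of here. Four round 26 mm through holes in a row, centres 7 mm below this point; the bar's top edge is 35 mm above it. The 29 mm strip above the holes is free on both faces and can be pinched from above across the 8 mm.
- vial_block (a point): Centre of the blue block at the foot of the leg, 50 mm to +y and 57.5 mm below carrier_mid: 64 mm (x) by 80 mm (y) by 35 mm tall, astride the plate, with six fixed amber vials with white caps (18 mm wide, three on each side, tops 56 mm above this point). Block and vials 270 g. The leg between block and bar, 80 mm wide (y), is 8 mm plate, 120 g. All of these are centred on this point's y.
- hole1 (a point): Centre of the hole farthest from the vial block's side: y -40 mm, z +33 mm from carrier_mid. Axes as the carrier's: x along the hole, z up.
- hole2 (a point): Centre of the next hole: y -4 mm, z +33 mm from carrier_mid.
- hole3 (a point): Centre of the next hole: y +32 mm, z +33 mm from carrier_mid.
- hole4 (a point): Centre of the last hole, nearest the bar's end over the block: y +68 mm, z +33 mm from carrier_mid.
- carrier: The carrier as a whole; its origin is on its underside, 75 mm below carrier_mid, with the same axes.
- peg_mid (a point): Middle of the free stretch (55 mm, between black collar and red head) of the peg on the fixed stand: a level steel rod 10 mm thick, its axis 165 mm above the bench, along x of this point's axes; the open end with the head is at -x (roughly towards the robot). The stand's place and yaw vary, left or right. What hangs on the peg has its 26 mm hole's centre 8 mm below the axis.
- peg_head (a point): Centre of the peg's rounded red head, 15 mm wide, 8 mm long, 31.5 mm from peg_mid at the open end.
- stand: The grey stand, fixed. Its origin is on the bench under its post: 18 mm thick, top 177 mm above the bench, 74.5 mm behind peg_mid (+x). A black collar 28 mm wide, 5 mm thick, sits on the peg with its front face 47 mm from the post's axis. Grey foot 200 by 160 mm with a steel drip tray below the peg, its rim 24 mm above the bench.
- jar: Bystander: white plastic jar with a blue cap, 56 mm wide, 60 mm tall; origin under its centre.

How it is judged (in metres and radians):
At the end, for the whole second after the job is handed in: The carrier hangs on the peg by a hole whose centre is within 30 mm of peg_mid along the peg (between collar and head), within 12 mm of its axis sideways and 0 to 14 mm below it; it hangs level, within 0.12 rad of upright, and at rest (below 0.03 m/s and 0.2 rad/s) (((x of hole1 in the frame of peg_mid between -0.03 and 0.03 m and y of hole1 in the frame of peg_mid between -0.012 and 0.012 m and z of hole1 in the frame of peg_mid between -0.014 and 0 m) or (x of hole2 in the frame of peg_mid between -0.03 and 0.03 m and y of hole2 in the frame of peg_mid between -0.012 and 0.012 m and z of hole2 in the frame of peg_mid between -0.014 and 0 m) or (x of hole3 in the frame of peg_mid between -0.03 and 0.03 m and y of hole3 in the frame of peg_mid between -0.012 and 0.012 m and z of hole3 in the frame of peg_mid between -0.014 and 0 m) or (x of hole4 in the frame of peg_mid between -0.03 and 0.03 m and y of hole4 in the frame of peg_mid between -0.012 and 0.012 m and z of hole4 in the frame of peg_mid between -0.014 and 0 m)) and angle between carrier's own z axis and vertical below 0.12 rad and linear speed of carrier below 0.03 m/s and angular speed of carrier below 0.2 rad/s); the robot touches nothing.
It fails at once if the carrier is tipped over (more than 1.2 rad from upright) (angle between carrier's own z axis and vertical above 1.2 rad).
It fails at once if the jar is moved more than 30 mm (distance of jar from where it was at the start of the episode above 0.03 m).
It also fails if it takes over 50 s, if anything falls off the work surface, if the arm or the gripper's body presses on something with over 40 N, if the wrist force passes 120 N, or if a joint passes its speed limit or range.

### The arm

A 6-joint arm with a two-finger parallel gripper is mounted at the origin on the work surface. World frame = base frame: x ahead of the robot, y to its left, z up, the work surface at z = 0. Lengths are in mm, angles in degrees, forces in N, time in s.
With the tool pointing down it reaches from about 325 to 850 mm from the base axis. Payload 4.4 kg.
Tool frame: the origin (TCP) lies at the very end of the fingers, on their centre line; the grasp point (between the pads) lies 19 mm behind it; x points along the fingers, y is the direction in which the jaws open and shut, and the axes are right-handed (so a half turn about x gives the same grasp; the last joint's range is limited). The gripper opens to 94 mm and grips with 3 to 60 N. Pads are 16 mm wide; open, the fingers measure 119 mm over their backs; the gripper's body (75 mm by 177 mm) begins 78 mm behind the grasp point.
Start: joints at [-85.399, 11.837, 88.321, -0, 79.842, -8.623], TCP at [131.522, -559.758, 205.447] pointing down, gripper open.
Joint ranges: [-156.59, 156.59], [-49.26, 127.26], [12.9, 141.05], [-63.56, 243.56], [4.71, 150.69], [-161.64, 161.64]. Speed limits (degrees/s): [159.86, 159.86, 180, 180, 180, 180].

### API

Orientations are given as a 3x3 rotation matrix whose columns are the frame's x, y, z axes.
In Python, from rig import telemetry, vision, robot gives the robot as it stands.
- The arm moves only by the tool arm_command, never from a script. Its argument "moves" is a list of rows, each a list of 3 entries, a list of its own where there are three numbers: the shift along the tool's x, y, z in m, then the turn, a rotation vector about the tool's x, y, z in degrees, then the opening, from 0 (shut) to 1 (fully open). A call has 1 to 10 rows; each row is the pose to reach, as a shift and turn from the pose measured when the call began, along the tool's axes at that moment; what a row does not reach only later rows make up. A row lasts 1/12 s, in which the tool goes at most 41.7 mm and 7.16 degrees, less where a joint would pass 70% of its speed; a pose out of reach is approached as far as the arm can. A call with a gripper value outside its range is refused whole. The fingers move at their own pace and stop on an object; "newtons" is the grip in N (left out, the last holds). Time passes only in rows, so rows that repeat a pose let the fingers close. It gives the time, the measured TCP pose, the force and the opening at its end, in the units of the state.
- telemetry.get_state(): the state, without advancing time (a new reading comes with each control period).
- vision.get_image(name): name is "side" or "top" or "wrist"; returns the picture (480x640x3 uint8, blue, green, red); there is no depth.
- vision.calibration(name): a dict with "fx", "fy", "cx", "cy" (pixels), "cam_to_world" (4x4, takes a point from camera to world coordinates). Camera axes: x right, y down, z forward; pixel columns grow to the right and rows downward; lengths in mm; the calibration is good to about 2 mm. A picture is of the moment at which its call begins: read the wrist's pose just before it. calibration takes no time and is no camera call; for the wrist camera it gives the pose at the moment of the call.
- robot.finish_job(): hands the job in, once; it reports no verdict.
The state is a dict: "t": time; "joints": joint angles; "dq": joint speeds; "joint_torque": joint torques, N m; "ee_pos": TCP position; "ee_rot": TCP orientation; "wrist_force": force on the tool from outside, world axes, zero at the start; "torque": the same for the moment, N m; "opening": finger opening in mm.
Only numpy, scipy, OpenCV 4.12 (cv2) and the standard library are available. Lean on these libraries where they do the work, as an engineer would, in place of code of your own. Each camera call takes 0.05 s, during which the arm holds its last target. There are 200 camera calls.

## Working session

There is one attempt and no reset: what is moved stays moved. The work goes in short steps, Python scripts to look and compute and a tool call to move; the robot and the scene stay as the last step left them, time stands still between calls to the robot, and variables do not carry over. Pictures are saved under pics/ and viewed, about 8 in all and at most 12, crops included, and the job is handed in when it is done.

Besides the shell and the picture viewer there is one more tool, called as a command line: name --argument value ..., lists and objects as JSON in quotes. arm_command: Moves the arm, as the interface text tells. Its arguments: {"type":"object","properties":{"moves":{"type":"array"},"newtons":{"type":"number"}},"required":["moves"]}

```bash
mkdir -p pics
python3 - <<'E'
from rig import telemetry, vision
import cv2
for n in("top","side"):
    cv2.imwrite(f"pics/{n}0.png",vision.get_image(n)); c=vision.calibration(n)
    print(n,c["fx"],c["fy"],c["cx"],c["cy"]);print(c["cam_to_world"])
s=telemetry.get_state();print(s)
E
```

```text
top 550.3448304723215 550.3448304723215 313.43189848779076 244.07110915109453
[[-2.00220000e-02 -9.83196913e-01  1.81446821e-01  4.33080442e+02]
 [-9.99793146e-01  1.90403407e-02 -7.15060274e-03  7.72816035e+00]
 [ 3.57564125e-03 -1.81552457e-01 -9.83374761e-01  8.89071095e+02]
 [ 0.00000000e+00  0.00000000e+00  0.00000000e+00  1.00000000e+00]]
side 581.4870646603349 581.4870646603349 325.06775401468394 247.97127163381185
[[ 9.76052497e-01 -1.46271410e-01  1.61016140e-01  4.56378867e+02]
 [-2.17440832e-01 -6.77806015e-01  7.02352112e-01 -6.10996147e+02]
 [ 6.40367436e-03 -7.20544017e-01 -6.93379631e-01  7.12799939e+02]
 [ 0.00000000e+00  0.00000000e+00  0.00000000e+00  1.00000000e+00]]
{'t': 0.1, 'joints': array([-8.53999986e+01,  1.18798717e+01,  8.83943225e+01,  1.18926056e-03,
        7.98410565e+01, -8.62384391e+00]), 'dq': array([ 0.0140024 ,  0.03931863, -0.32941798,  0.02193108,  0.06411532,
       -0.09420859]), 'joint_torque': array([-6.77157586e-04, -3.71864176e+01, -2.82293344e+01,  6.99808449e-02,
        3.11534072e-02, -5.10575876e-05]), 'ee_pos': array([ 131.46501697, -559.04183589,  204.42087585]), 'ee_rot': array([[-1.40955165e-04,  2.28752310e-01, -9.73484648e-01],
       [ 2.00666255e-03, -9.73482633e-01, -2.28752127e-01],
       [-9.99997977e-01, -1.98569898e-03, -3.21811289e-04]]), 'wrist_force': array([ 0.22679698, -0.82999271, -0.96205264]), 'torque': array([0.00248191, 0.0261783 , 0.02886651]), 'opening': 94.13832318055174}
```

View pics/top0.png

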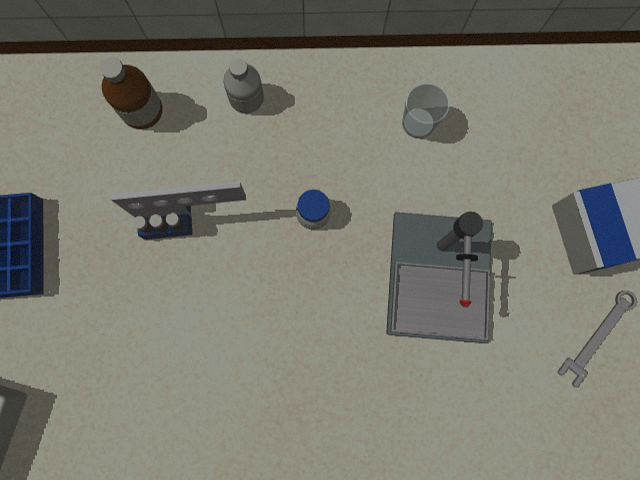

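View pics/side0.png

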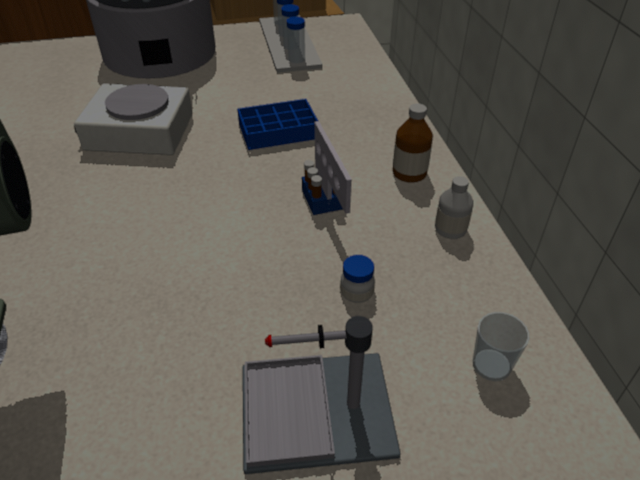

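Run:
```python
import cv2,numpy as np
a=cv2.imread("pics/top0.png");
c=cv2.resize(a[170:250,100:260],None,fx=5,fy=5,interpolation=cv2.INTER_CUBIC)
p=cv2.resize(a[205:315,420:540],None,fx=5,fy=5,interpolation=cv2.INTER_CUBIC)
cv2.imwrite("pics/c1.png",c); cv2.imwrite("pics/p1.png",p)
```

```text
(no output)
```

View pics/c1.png

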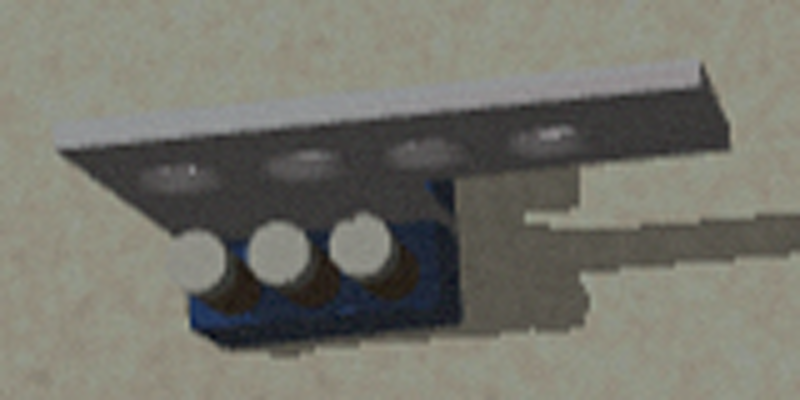

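View pics/p1.png

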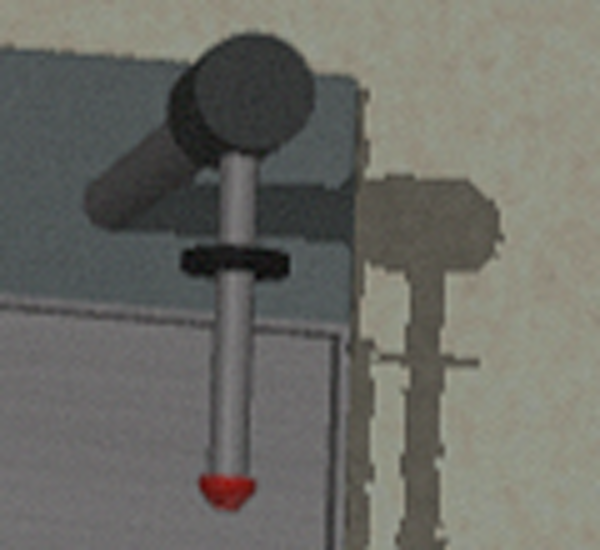

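```bash
cat > h.py <<'E'
import numpy as np
from rig import telemetry, vision
def ray(c,px,z):
    T=np.array(c["cam_to_world"]); d=T[:3,:3]@[(px[0]-c["cx"])/c["fx"],(px[1]-c["cy"])/c["fy"],1]
    o=T[:3,3]; return o+d*(z-o[2])/d[2]
def proj(c,P):
    T=np.array(c["cam_to_world"]); q=T[:3,:3].T@(np.asarray(P)-T[:3,3])
    return np.array([c["fx"]*q[0]/q[2]+c["cx"],c["fy"]*q[1]/q[2]+c["cy"]])
def delta(P,R):
    "shift (m) and turn (deg) in tool axes to reach TCP P (mm), rotation R"
    from scipy.spatial.transform import Rotation as Ro
    s=telemetry.get_state(); A=np.array(s["ee_rot"])
    return np.round(A.T@(np.array(P)-s["ee_pos"])/1000,4), np.round(Ro.from_matrix(A.T@R).as_rotvec(degrees=True),2)
E
python3 - <<'E'
from h import *
c=vision.calibration("top")
K=[ray(c,(100+x/5-.4,170+y/5-.4),150) for x,y in((57,124),(60,150),(703,88),(700,63))]
print(np.round(K,1)); m=np.mean(K,0); d=(K[0]+K[1]-K[2]-K[3])/2; print("mid",m,"len",np.linalg.norm(d),"yaw",np.degrees(np.arctan2(-d[0],d[1])))
print("thick",np.linalg.norm(K[0]-K[1]))
P=[ray(c,(420+x/5-.4,205+y/5-.4),165) for x,y in((237,200),(236,290),(233,465),(229,505))]
print(np.round(P,1)); d=P[0]-P[2]; print("pegyaw",np.degrees(np.arctan2(d[1],d[0])))
print("posttop",ray(c,(420+255/5-.4,205+94/5-.4),177))
print("jar",ray(c,(313,205),60))
s=vision.calibration("side")
print("check side: bar ends",proj(s,K[0]),proj(s,K[3]),"head",proj(s,P[3]))
E
```

```text
[[644.9 281.6 150. ]
 [637.5 280.5 150. ]
 [651.9 102.6 150. ]
 [659.1 103.5 150. ]]
mid [648.3455836  192.06044485 150.        ] len 178.57651186106546 yaw 4.596935379508507
thick 7.5606441476551876
[[ 562.  -203.1  165. ]
 [ 537.7 -201.1  165. ]
 [ 491.2 -197.1  165. ]
 [ 480.7 -195.3  165. ]]
pegyaw -4.898826482167551
posttop [ 588.30577969 -206.42418169  177.        ]
jar [647.73038785   1.13503641  60.        ]
check side: bar ends [317.4785224 121.9105624] [349.54588999 179.79393599] head [264.72063506 342.07930446]
```

```bash
cat >> h.py <<'E'
def Rdown(yaw):
    c,s=np.cos(np.radians(yaw)),np.sin(np.radians(yaw)); return np.array([[0,c,s],[0,s,-c],[-1,0,0]])
E
python3 - <<'E'
from h import *
print(delta((645.8,224,260),Rdown(4.6)))
E
```

```text
(array([-0.0541, -0.6447, -0.6798]), array([-8.138e+01, -1.000e-01,  8.000e-02]))
```

arm_command --moves '[[[-0.054,-0.15,-0.16],[-20,0,0],1],[[-0.054,-0.3,-0.32],[-40,0,0],1],[[-0.054,-0.645,-0.68],[-81.4,0,0],1],[[-0.054,-0.645,-0.68],[-81.4,0,0],1],[[-0.054,-0.645,-0.68],[-81.4,0,0],1],[[-0.054,-0.645,-0.68],[-81.4,0,0],1],[[-0.054,-0.645,-0.68],[-81.4,0,0],1],[[-0.054,-0.645,-0.68],[-81.4,0,0],1],[[-0.054,-0.645,-0.68],[-81.4,0,0],1],[[-0.054,-0.645,-0.68],[-81.4,0,0],1]]'

```text
t: 0.93
ee_pos: [359.7, -210.9, 235.3]
ee_rot: [[-0.0, 0.996, -0.084], [0.002, -0.084, -0.996], [-1.0, -0.0, -0.002]]
wrist_force: [0.7, 0.1, -0.2]
opening: 94.0
```

Run:
```python
from h import *
print(telemetry.get_state()["ee_pos"],delta((645.8,224,260),Rdown(4.6)))
```

```text
[ 359.68048007 -210.94567429  235.29663531] (array([-0.0239,  0.2484, -0.4576]), array([-9.43, -0.11,  0.  ]))
```

arm_command --moves '[[[-0.024,0.248,-0.458],[-9.4,0,0],1],[[-0.024,0.248,-0.458],[-9.4,0,0],1],[[-0.024,0.248,-0.458],[-9.4,0,0],1],[[-0.024,0.248,-0.458],[-9.4,0,0],1],[[-0.024,0.248,-0.458],[-9.4,0,0],1],[[-0.024,0.248,-0.458],[-9.4,0,0],1],[[-0.024,0.248,-0.458],[-9.4,0,0],1],[[-0.024,0.248,-0.458],[-9.4,0,0],1],[[-0.024,0.248,-0.458],[-9.4,0,0],1],[[-0.024,0.248,-0.458],[-9.4,0,0],1]]'

```text
t: 1.77
ee_pos: [587.4, 137.4, 254.5]
ee_rot: [[-0.001, 0.997, 0.08], [0.002, 0.08, -0.997], [-1.0, -0.001, -0.002]]
wrist_force: [1.3, -0.5, 0.0]
opening: 94.1
```

Run:
```python
from h import *
print(telemetry.get_state()["ee_pos"],delta((645.8,224,260),Rdown(4.6)))
```

```text
[587.43389913 137.40898961 254.51132217] (array([-0.0054,  0.0651, -0.0816]), array([-0.  , -0.1 ,  0.05]))
```

arm_command --moves '[[[-0.0054,0.065,-0.0816],[0,0,0],1],[[-0.0054,0.065,-0.0816],[0,0,0],1],[[-0.0054,0.065,-0.0816],[0,0,0],1],[[-0.0054,0.065,-0.0816],[0,0,0],1],[[-0.0054,0.065,-0.0816],[0,0,0],1],[[-0.0054,0.065,-0.0816],[0,0,0],1]]'

```text
t: 2.27
ee_pos: [645.0, 223.3, 259.1]
ee_rot: [[-0.003, 0.997, 0.08], [0.001, 0.08, -0.997], [-1.0, -0.003, -0.001]]
wrist_force: [-0.0, 0.5, 0.2]
opening: 93.8
```

Run:
```python
from h import *
import cv2
print(telemetry.get_state()["ee_pos"],delta((645.8,224,260),Rdown(4.6)))
c=vision.calibration("wrist"); cv2.imwrite("pics/w1.png",vision.get_image("wrist"))
print(c); np.save("w1.npy",c,allow_pickle=True)
```

```text
[645.00772363 223.26767006 259.10484296] (array([-0.0009,  0.0008, -0.0007]), array([-0.01, -0.06,  0.16]))
{'fx': 375.6297559637132, 'fy': 375.6297559637132, 'cx': 321.981955272025, 'cy': 241.68649356071953, 'cam_to_world': array([[ 9.96813442e-01,  7.77979324e-02,  1.76193920e-02,
         6.39747115e+02],
       [ 7.97014160e-02, -9.62344236e-01, -2.59887006e-01,
         2.98064174e+02],
       [-3.26275145e-03,  2.60463152e-01, -9.65478276e-01,
         4.37788460e+02],
       [ 0.00000000e+00,  0.00000000e+00,  0.00000000e+00,
         1.00000000e+00]])}
```

View pics/w1.png

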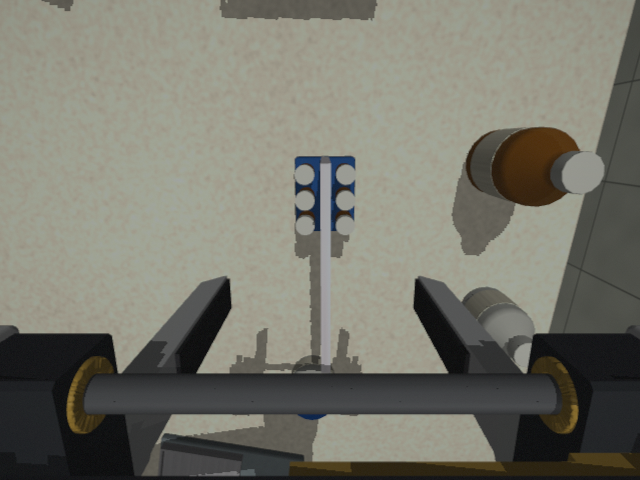

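Run:
```python
from h import *
import cv2
c=np.load("w1.npy",allow_pickle=True).item()
im=cv2.imread("pics/w1.png").astype(int)
for r in(175,250,300,350): print(r,im[r,314:336].sum(1)//3)
for r in range(148,166,1): print(r,im[r,324:327].sum()//9,end=' ')
for p in((325.3,156),(325.3,250),(325.5,350)): print(ray(c,p,150))
```

```text
175 [105  64  64  64  53  41 124 161 160 161 163 162 162 161 162 164 141  94
  63  63  62  70]
250 [ 96  96  95  95  95  95 124 153 161 162 161 162 161 163 164 165 140 104
  96  99 100  98]
300 [ 98 100 100  99  97  95 113 145 159 159 160 159 162 161 163 164 158 154
 154 153 154 153]
350 [ 96  94  95  96  94  93 131 157 158 156 155 155 157 159 162 161 155 150
 152 153 154 152]
148 150 149 152 150 154 151 155 152 156 153 156 154 156 155 135 156 91 157 91 158 93 159 92 160 94 161 93 162 93 163 122 164 155 165 161 [642.18373465 286.9284266  150.        ]
[648.18708741 213.95888962 150.        ]
[655.71001193 124.61800251 150.        ]
```

arm_command --moves '[[[0.04,0.0015,0],[0,0,0.1],0.6],[[0.08,0.0015,0],[0,0,0.1],0.5],[[0.11,0.0015,0],[0,0,0.1],0.4],[[0.132,0.0015,0],[0,0,0.1],0.4],[[0.132,0.0015,0],[0,0,0.1],0.4],[[0.132,0.0015,0],[0,0,0.1],0.4],[[0.132,0.0015,0],[0,0,0.1],0.4]]' --newtons 40

```text
t: 2.9
ee_pos: [647.5, 222.4, 130.0]
ee_rot: [[0.003, 0.997, 0.078], [0.002, 0.078, -0.997], [-1.0, 0.003, -0.002]]
wrist_force: [0.6, -1.0, 1.0]
opening: 50.5
```

arm_command --moves '[[[0,0,0],[0,0,0],0],[[0,0,0],[0,0,0],0],[[0,0,0],[0,0,0],0],[[0,0,0],[0,0,0],0],[[0,0,0],[0,0,0],0],[[0,0,0],[0,0,0],0]]' --newtons 40

```text
t: 3.4
ee_pos: [647.4, 222.5, 130.2]
ee_rot: [[0.003, 0.997, 0.078], [0.002, 0.078, -0.997], [-1.0, 0.003, -0.002]]
wrist_force: [-0.5, -0.6, -0.2]
opening: 10.8
```

arm_command --moves '[[[0,0,0],[0,0,0],0.25],[[0.003,0,0],[0,0,0.1],0.25],[[0.006,0,0],[0,0,0.1],0.25],[[0.006,0,0],[0,0,0.1],0.25],[[0.006,0,0],[0,0,0.1],0.25]]' --newtons 40

```text
t: 3.82
ee_pos: [647.0, 222.5, 123.4]
ee_rot: [[0.003, 0.997, 0.078], [0.002, 0.078, -0.997], [-1.0, 0.003, -0.001]]
wrist_force: [0.7, 0.6, -1.3]
opening: 23.4
```

arm_command --moves '[[[0,0,0],[0,0,0],0],[[0,0,0],[0,0,0],0],[[0,0,0],[0,0,0],0],[[0,0,0],[0,0,0],0],[[0,0,0],[0,0,0],0],[[0,0,0],[0,0,0],0],[[0,0,0],[0,0,0],0],[[0,0,0],[0,0,0],0]]' --newtons 40

```text
t: 4.48
ee_pos: [647.0, 222.4, 123.4]
ee_rot: [[0.003, 0.997, 0.078], [0.002, 0.078, -0.997], [-1.0, 0.003, -0.001]]
wrist_force: [-0.6, -0.3, -0.6]
opening: 7.6
```

arm_command --moves '[[[-0.01,0,0],[0,0,0],0],[[-0.03,0,0],[0,0,0],0],[[-0.05,0,0],[0,0,0],0],[[-0.07,0,0],[0,0,0],0],[[-0.09,0,0],[0,0,0],0],[[-0.1,-0.01,0.005],[0,0,0],0],[[-0.1,-0.03,0.014],[0,0,0],0],[[-0.1,-0.055,0.025],[0,0,0],0],[[-0.1,-0.08,0.037],[0,0,0],0],[[-0.1,-0.11,0.05],[0,0,0],0]]'

```text
t: 5.32
ee_pos: [539.4, 163.4, 222.0]
ee_rot: [[0.002, 0.997, 0.079], [0.001, 0.079, -0.997], [-1.0, 0.002, -0.001]]
wrist_force: [0.3, -0.0, -3.9]
opening: 7.7
```

arm_command --moves '[[[0,-0.025,0.012],[1,0,0],0],[[0,-0.05,0.024],[2,0,0],0],[[0,-0.075,0.036],[3,0,0],0],[[0,-0.1,0.05],[4,0,0],0],[[0,-0.115,0.075],[5,0,0],0],[[0,-0.115,0.1],[6,0,0],0],[[0,-0.115,0.125],[7,0,0],0],[[0,-0.115,0.15],[8,0,0],0],[[0,-0.115,0.175],[9,0,0],0],[[0,-0.115,0.2],[9.5,0,0],0]]'

```text
t: 6.15
ee_pos: [439.4, -45.8, 221.2]
ee_rot: [[0.0, 0.996, -0.088], [0.002, -0.088, -0.996], [-1.0, 0.0, -0.002]]
wrist_force: [-0.3, -0.0, -6.1]
opening: 7.3
```

Run:
```python
from h import *
print(telemetry.get_state()["ee_pos"],telemetry.get_state()["wrist_force"],delta((444,-193.5,180),Rdown(-4.9)))
```

```text
[439.37431308 -45.78043754 221.19408091] [-0.3050062  -0.03447506 -6.08050267] (array([0.0409, 0.0176, 0.1468]), array([-0.13, -0.12, -0.  ]))
```

arm_command --moves '[[[0.01,0.002,0.025],[0,0,0],0],[[0.02,0.006,0.05],[0,0,0],0],[[0.03,0.01,0.08],[0,0,0],0],[[0.035,0.014,0.105],[0,0,0],0],[[0.041,0.018,0.13],[0,0,0],0],[[0.041,0.018,0.142],[0,0,0],0],[[0.041,0.018,0.147],[0,-0.1,0],0],[[0.041,0.018,0.147],[0,-0.1,0],0],[[0.041,0.018,0.147],[0,-0.1,0],0]]'

```text
t: 6.9
ee_pos: [444.3, -192.7, 180.0]
ee_rot: [[-0.0, 0.996, -0.088], [0.002, -0.088, -0.996], [-1.0, -0.0, -0.002]]
wrist_force: [-0.2, -0.8, -4.5]
opening: 7.9
```

Run:
```python
from h import *
import cv2
s=telemetry.get_state();print(s["ee_pos"],s["ee_rot"],s["wrist_force"])
a=vision.get_image("top"); b=vision.get_image("side"); cv2.imwrite("pics/t2.png",a); cv2.imwrite("pics/s2.png",b)
A=cv2.resize(a[195:355,390:550],(560,560),interpolation=cv2.INTER_CUBIC)
cs=vision.calibration("side"); u,v=proj(cs,(450,-195,150)).astype(int); print(u,v)
u0,v0=max(0,u-100),max(0,v-80)
B=cv2.resize(b[v0:v0+150,u0:u0+200],(800,600),interpolation=cv2.INTER_CUBIC); print(u0,v0)
cv2.imwrite("pics/t2c.png",A); cv2.imwrite("pics/s2c.png",B)
```

```text
[ 444.27599709 -192.66723548  180.03775675] [[-6.93877831e-05  9.96160104e-01 -8.75502316e-02]
 [ 1.58890387e-03 -8.75500114e-02 -9.96158858e-01]
 [-9.99998735e-01 -2.08230156e-04 -1.57672774e-03]] [-0.17785016 -0.78126967 -4.53408178]
239 354
139 274
```

View pics/s2c.png

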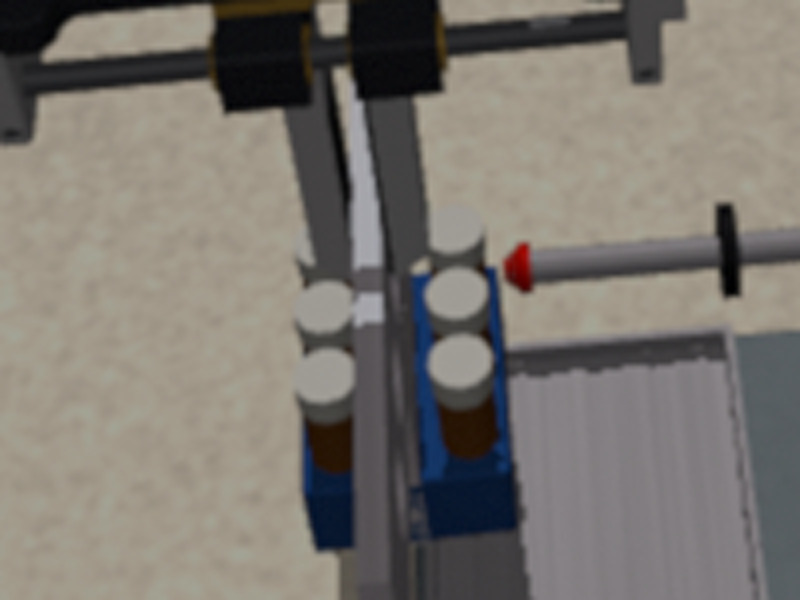

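Run:
```python
from h import *
import cv2
c=vision.calibration("wrist"); cv2.imwrite("pics/w2.png",vision.get_image("wrist")); np.save("w2.npy",c,allow_pickle=True)
cs=vision.calibration("side"); ct=vision.calibration("top")
d=np.array([.9963,-.0854,0]); m=np.array([514.1,-199.5,165])
for n,k in(("side",cs),("top",ct),("wrist",c)): print(n,"head",proj(k,m-31.5*d),"collarfront",proj(k,m+27.5*d))
for px in((268.75,340.5),): 
  for z in(160,165,170): print(ray(cs,px,z))
e=np.array([444.3,-192.7,0]);y=np.array([.088,.996,0])
for s in(58.9,-121.1): print("end",s,[proj(k,e+s*y+[0,0,206.6]) for k in(cs,ct,c)])
```

```text
side head [266.60537618 342.84158751] collarfront [317.04676211 337.58978342]
top head [466.4714289  304.06449406] collarfront [467.13547668 259.73650357]
wrist head [391.33604757 283.40679205] collarfront [498.40444324 283.2891318 ]
[ 485.91661139 -190.19988382  160.        ]
[ 485.64944652 -194.00592859  165.        ]
[ 485.38228166 -197.81197336  170.        ]
end 58.9 [array([228.54607285, 284.02274222]), array([426.71497853, 329.72928056]), array([321.19138888, 182.66032945])]
end -121.1 [array([230.84268285, 421.76307299]), array([573.70383202, 339.86811202]), array([320.87596127, 525.98139687])]
```

View pics/w2.png

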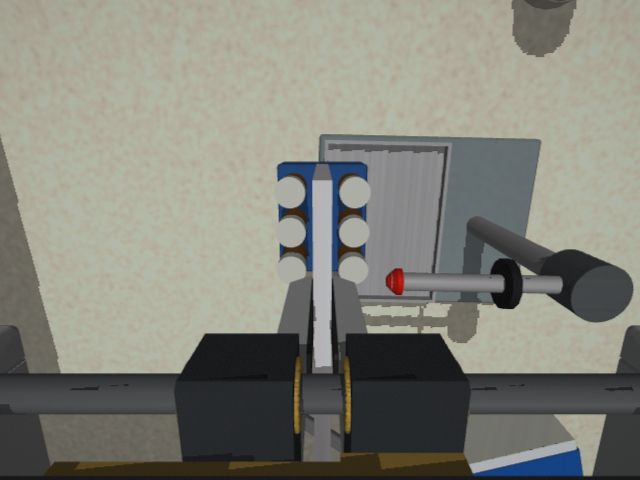

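View pics/t2c.png

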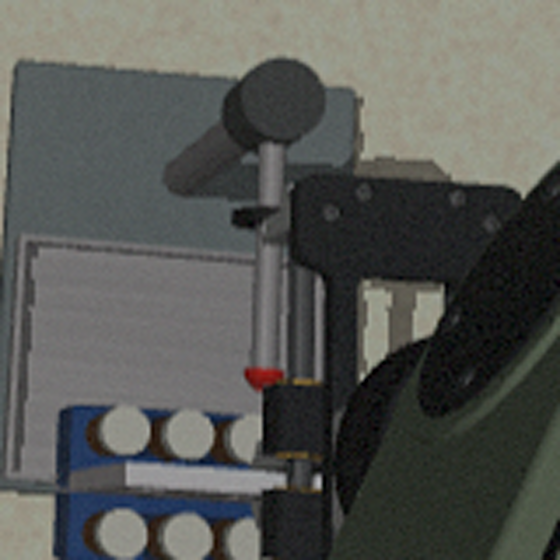

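Run:
```python
from h import *
import cv2
c=np.load("w2.npy",allow_pickle=True).item(); im=cv2.imread("pics/w2.png").astype(int)
print(im[172:190,320:324].sum((1,2))//12)
for x in(415,430,445,470,485): print(x,im[266:302,x].sum(1)//3)
r=(im[...,2]>120)&(im[...,1]<70); v,u=np.nonzero(r[250:310,370:420]); print("red",u.min()+370,u.max()+370,v.min()+250,v.max()+250,u.mean()+370,v.mean()+250)
```

```text
[106 105 106 106 105 104 105 106 153 178 181 181 181 181 181 181 181 181]
415 [136 136 134 136 136 136 113  92  99 106 114 123 131 139 146 151 148 143
 139 135 129 122 113 102  93 127 133 134 134 133  93  82  84  93 130 135]
430 [135 135 134 133 133 133 134  95  96 104 113 120 128 136 142 150 147 144
 141 138 132 125 117 107  92  66  59  57  56  56  54  62  74  81 127 136]
445 [112 111 112 112 112 112 113  90  92 102 109 117 125 133 140 145 147 144
 143 137 133 127 119 109  97  91 110 112 114 113 113 112 113 112 107  92]
470 [ 70  69  67  69  70  70  70  67  83  96 105 114 121 128 135 141 144 144
 142 139 136 131 124 115 104  87  73  69  69  69  69  70  69  70  69  67]
485 [109 108 109 109 109 110 109 110  94  94 103 111 119 126 132 138 143 143
 142 140 138 132 126 117 109  94  96 108 111 111 110 111 109 109 108 100]
red 388 403 270 293 396.81060606060606 281.32575757575756
```

Run:
```python
from h import *
c=np.load("w2.npy",allow_pickle=True).item(); R=np.array(telemetry.get_state()["ee_rot"]); 
yc=-R[:,2]; xc=R[:,1]; yc[2]=0;xc[2]=0
e=ray(c,(321.5,180),206.6)
print("end",e, "tcp->end",yc@(e-telemetry.get_state()["ee_pos"]))
for p in((395.5,281.3),(415,281.3),(485,282.7)):
    P=ray(c,p,165); print(P,"along x",xc@(P-e),"y rel hole3",yc@(P-e)+58)
```

```text
end [ 449.69936155 -132.98763388  206.6       ] tcp->end 59.67368241931521
[ 485.04689894 -195.7699905   165.        ] along x 40.61999771402996 y rel hole3 -1.5070379922218038
[ 495.73619503 -196.69887791  165.        ] along x 51.349575631328435 y rel hole3 -1.5124609538946032
[ 534.13021451 -200.86046426  165.        ] along x 89.95930370009026 y rel hole3 -2.3540675537652334
```

arm_command --moves '[[[0,0,0.0018],[0,0,0],0],[[0,0.008,0.0018],[0,0,0],0],[[0,0.016,0.0018],[0,0,0],0],[[0,0.024,0.0018],[0,0,0],0],[[0,0.03,0.0019],[0,0,0],0],[[0,0.036,0.002],[0,0,0],0],[[0,0.042,0.002],[0,0,0],0],[[0,0.048,0.002],[0,0,0],0],[[0,0.052,0.002],[0,0,0],0],[[0,0.052,0.002],[0,0,0],0]]'

```text
t: 7.88
ee_pos: [497.1, -199.1, 180.2]
ee_rot: [[0.001, 0.996, -0.086], [0.001, -0.086, -0.996], [-1.0, 0.001, -0.001]]
wrist_force: [0.5, -0.1, -5.3]
opening: 7.9
```

arm_command --moves '[[[0,0.006,0.0003],[0,0,0],0],[[0,0.011,0.0003],[0,0,0],0],[[0,0.015,0.0003],[0,0,0],0],[[0,0.015,0.0003],[0,0,0],0],[[0,0.015,0.0003],[0,0,0],0]]'

```text
t: 8.3
ee_pos: [512.1, -200.7, 180.1]
ee_rot: [[0.001, 0.996, -0.086], [0.001, -0.086, -0.996], [-1.0, 0.001, -0.001]]
wrist_force: [-0.0, -0.3, -4.8]
opening: 7.8
```

Run:
```python
from h import *
import cv2
a=vision.get_image("wrist"); b=vision.get_image("side")
A=cv2.resize(a[150:350,250:450],(590,590),interpolation=cv2.INTER_CUBIC)
cv2.imwrite("pics/w3.png",A); cv2.imwrite("pics/s3.png",cv2.resize(b[255:405,180:380],(800,600),interpolation=cv2.INTER_CUBIC))
print(telemetry.get_state()["wrist_force"])
```

```text
[-0.12200312  0.54398855 -5.49903875]
```

View pics/s3.png

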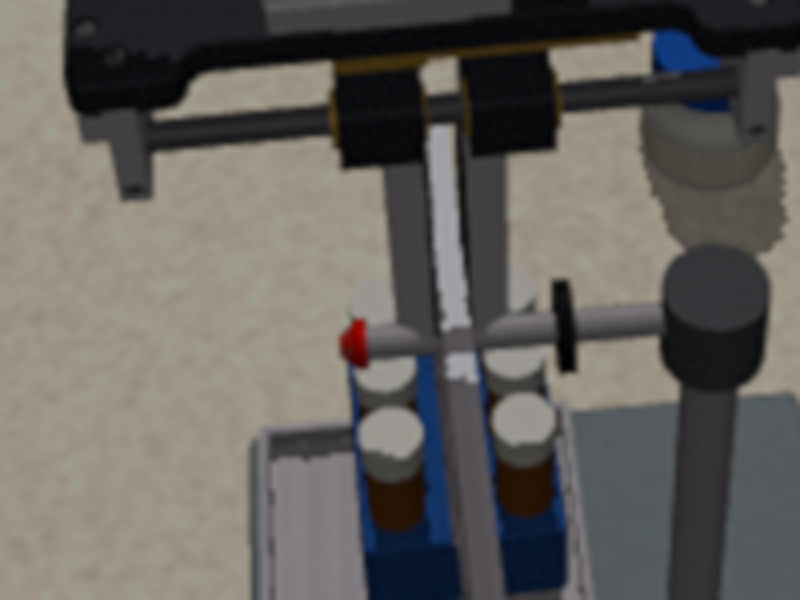

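arm_command --moves '[[[0.002,0,0],[0,0,0],0],[[0.004,0,0],[0,0,0],0],[[0.006,0,0],[0,0,0],0],[[0.007,0,0],[0,0,0],0],[[0.0075,0,0],[0,0,0],0],[[0.0075,0,0],[0,0,0],0]]'

```text
t: 8.9
ee_pos: [511.6, -200.5, 172.4]
ee_rot: [[0.0, 0.996, -0.086], [0.001, -0.086, -0.996], [-1.0, 0.0, -0.001]]
wrist_force: [-0.9, -0.6, -4.6]
opening: 7.7
```

arm_command --moves '[[[0.0005,0,0],[0,0,0],0],[[0.001,0,0],[0,0,0],0],[[0.001,0,0],[0,0,0],0]]'

```text
t: 9.15
ee_pos: [511.8, -200.7, 172.2]
ee_rot: [[0.001, 0.996, -0.086], [0.001, -0.086, -0.996], [-1.0, 0.001, -0.001]]
wrist_force: [-1.1, 0.4, -1.0]
opening: 7.5
```

arm_command --moves '[[[0.0003,0,0],[0,0,0],0],[[0.0003,0,0],[0,0,0],0.1],[[0.0003,0,0],[0,0,0],0.12],[[0,0,0],[0,0,0],0.14],[[0,0,0],[0,0,0],0.15],[[0,0,0],[0,0,0],0.16]]' --newtons 10

```text
t: 9.65
ee_pos: [512.3, -200.9, 172.7]
ee_rot: [[0.002, 0.996, -0.086], [-0.0, -0.086, -0.996], [-1.0, 0.002, -0.0]]
wrist_force: [-0.3, -0.3, 0.1]
opening: 15.0
```

Run:
```python
from h import *
import cv2
b=vision.get_image("side")
cv2.imwrite("pics/s4.png",cv2.resize(b[255:405,180:380],(800,600),interpolation=cv2.INTER_CUBIC))
s=telemetry.get_state();print(s["wrist_force"],s["opening"])
```

```text
[ 0.36111956 -0.26806223 -0.43384995] 15.236455625583334
```

View pics/s4.png

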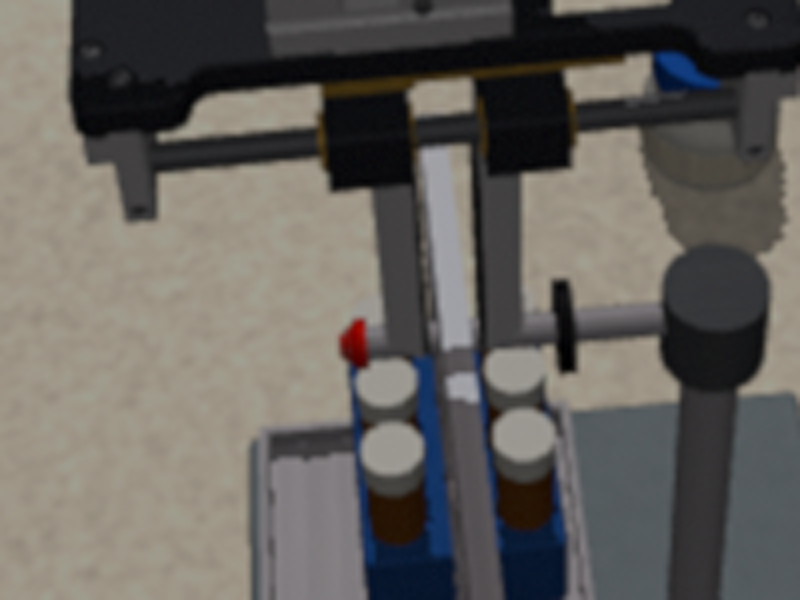

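arm_command --moves '[[[0,0,0],[0,0,0],0.17],[[-0.005,0,0],[0,0,0],0.18],[[-0.01,0,0],[0,0,0],0.22],[[-0.016,0,0],[0,0,0],0.25],[[-0.025,0,0],[0,0,0],0.25],[[-0.04,0,0],[0,0,0],0.25],[[-0.06,0,0],[0,0,0],0.25],[[-0.09,0,0],[0,0,0],0.25],[[-0.12,0,0],[0,0,0],0.25],[[-0.12,0,0],[0,0,0],0.25]]'

```text
t: 10.53
ee_pos: [515.3, -202.7, 301.1]
ee_rot: [[0.014, 0.996, -0.086], [-0.007, -0.086, -0.996], [-1.0, 0.014, 0.006]]
wrist_force: [-0.1, -0.5, 1.8]
opening: 24.0
```

arm_command --moves '[[[0,-0.03,0],[0,0,0],0.25],[[0,-0.06,0],[0,0,0],0.25],[[0,-0.09,0],[0,0,0],0.25],[[0,-0.1,0],[0,0,0],0.25],[[0,-0.1,0],[0,0,0],0.25],[[0,-0.1,0],[0,0,0],0.25],[[0,-0.1,0],[0,0,0],0.25],[[0,-0.1,0],[0,0,0],0.25],[[0,-0.1,0],[0,0,0],0.25],[[0,-0.1,0],[0,0,0],0.25]]'

```text
t: 11.37
ee_pos: [416.3, -194.2, 299.4]
ee_rot: [[0.013, 0.996, -0.085], [-0.007, -0.085, -0.996], [-1.0, 0.014, 0.005]]
wrist_force: [0.2, -0.2, -0.2]
opening: 23.2
```

Run:
```python
from h import *
import cv2
f=[]
for i in range(20):
    b=vision.get_image("side"); f.append(b[255:480,180:420].astype(float))
print([round(np.abs(f[i]-f[0]).mean(),2) for i in (1,4,8,12,16,19)])
a=vision.get_image("top")
cv2.imwrite("pics/f.png",np.hstack([cv2.resize(b[255:455,180:380],(400,400)),cv2.resize(a[195:355,390:550],(400,400))]))
s=telemetry.get_state();print(s["t"],s["ee_pos"],s["wrist_force"],s["opening"])
```

```text
[np.float64(0.46), np.float64(0.48), np.float64(0.5), np.float64(0.5), np.float64(0.5), np.float64(0.49)]
12.4167 [ 415.67281738 -194.14896461  299.71758471] [-0.17977295 -0.45897456 -0.53979444] 23.80532540854364
```

View pics/f.png

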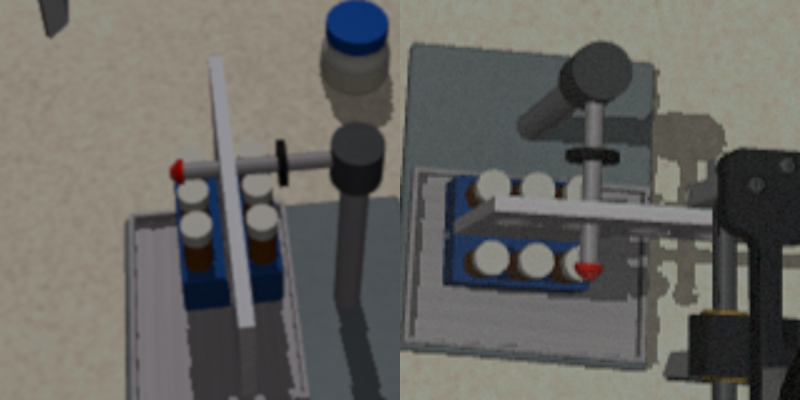

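Run:
```python
from h import *
cs=vision.calibration("side"); ct=vision.calibration("top")
y=np.array([.086,.996,0]);x=np.array([.996,-.086,0]); z=np.array([0,0,1.])
h=np.array([512,-200.5,157])
for t in(-3,0,3):
    a=np.radians(t); yy=y*np.cos(a)+z*np.sin(a); zz=z*np.cos(a)-y*np.sin(a)
    for s in(58,-122):
        P=h+s*yy+42*zz
        print(t,s,"left panel",(proj(cs,P)-[180,255])*2,"right panel",(proj(ct,P)-[390,195])*2.5+[400,0])
```

```text
-3 58 left panel [213.13264011  60.4091075 ] right panel [492.75183071 202.20695962]
-3 -122 left panel [244.02867188 319.18939791] right panel [856.29144985 223.6375857 ]
0 58 left panel [213.23092244  59.50930771] right panel [498.20925546 201.72042054]
0 -122 left panel [244.80926592 330.30007446] right panel [855.13464904 225.32184655]
3 58 left panel [213.36074716  58.92701759] right panel [503.98173718 201.27917062]
3 -122 left panel [245.51528898 340.80649432] right panel [853.23459601 226.95691451]
```

```bash
python3 -c "
from rig import robot; print(robot.finish_job())"
```

```text
the job is handed in; nothing more can be done
None
```

The carrier hangs on the peg by hole 3, and I handed the job in at about 12.4 s. I chose hole 3 because the given masses put the carrier's centre of mass at y ≈ +32 mm, directly under it. I pinched the bar above that hole, threaded it over the red head without any contact force, lowered it until the peg took the weight, then released and backed away.

**Last checks:**
- **Position:** The plate hangs between the collar and the head, close to peg_mid.
- **Level:** The bar-end positions in the top and side views fit hole 3 with a tilt of about 1° (limit 6.9°).
- **At rest:** 20 side-camera frames over 1 s showed no motion beyond image noise.
- **Arm and jar:** The gripper is clear of the carrier, and the wrist force is about 0 N. The arm never went near the jar.

**Disagreements:** The wrist and top cameras differed by about 1–2 mm and 1° on the peg, and the side view put the head about 4 mm higher than stated. All of this was within the fit. No check failed.

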